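# Lift the hot kiln lid with the lid lifter and set it on the tile

## Robot

A 6-joint arm with a two-finger parallel gripper is mounted at the origin on the work surface. World frame = base frame: x ahead of the robot, y to its left, z up, the work surface at z = 0. Lengths are in m, angles in degrees, forces in N, time in s.
With the tool pointing down it reaches from about 0.3 to 0.75 m from the base axis. Payload 8.5 kg.
Tool frame: the origin (TCP) lies at the very end of the fingers, on their centre line; the grasp point (between the pads) lies 19 mm behind it (env.pinch_z is the distance from the TCP to the grasp point, in m); z points along the fingers, y is the line along which they close (so a half turn about z gives the same grasp; the last joint's range is limited). The gripper opens to 85 mm and grips with 20 to 120 N. Pads are 22 mm wide; open, the fingers measure 114 mm over their backs; the gripper's body (76 mm by 85 mm) begins 54 mm behind the grasp point. The pads swing forward as they close: fully open they stand 13 mm farther back than shut.
Start: joints at [-87.393, 21.807, 74.336, -0, 83.858, -12.336], TCP at [0.142, -0.531, 0.231] pointing down, gripper open.
Joint ranges: [-178.18, 178.18], [-50.72, 133.34], [12.68, 142.11], [-81.47, 261.47], [9.98, 163.14], [-165.26, 165.26]. Speed limits (degrees/s): [136.94, 136.94, 180, 180, 180, 180].

## Interface

Orientations are given as a 3x3 rotation matrix whose columns are the frame's x, y, z axes.
In Python, from rig import env, viewer gives the robot as it stands.
- The arm moves only by the tool drive_tool, never from a script. Its argument "series" is a list of rows, each a list of 3 entries, a list of its own where there are three numbers: the shift along the tool's x, y, z in m, then the turn about the tool's z in degrees, then the finger opening in m, from 0 to 0.0854. A call has 1 to 20 rows; each row is the pose to reach, as a shift and turn from the pose commanded when the call began, along the tool's axes at that moment; what a row does not reach only later rows make up. A row lasts 1/10 s, in which the tool goes at most 50 mm and 8.59 degrees, less where a joint would pass 70% of its speed; a pose out of reach is approached as far as the arm can. A call with a gripper value outside its range is refused whole. The fingers move at their own pace and stop on an object; "newtons" is the grip in N (left out, the last holds). Time passes only in rows, so rows that repeat a pose let the fingers close. It gives the time, the measured TCP pose, the force, the opening and the grip force at its end, in the units of the state.
- env.observe(): the state, without advancing time (a new reading comes with each control period).
- viewer.get_image(name): name is "scene" or "top" or "wrist"; returns a dict with "img" (384x512x3 uint8, red, green, blue), "depth" (384x512 float32, m along the optical axis (not along the pixel's ray), 0 where there is no reading), "camera_matrix" (3x3 intrinsics, pixels), "rvec" (rotation vector, rad) and "tvec" (3), from world to camera coordinates, as OpenCV has them. Camera axes: x right, y down, z forward; pixel columns grow to the right and rows downward; lengths in m; the calibration is good to about 2 mm. The wrist camera is an equidistant fisheye: a pixel r from the principal point sees the ray r / f radians off the axis. A picture is of the moment at which its call begins.
- env.close_job(): hands the job in; it is judged then, once.
The state is a dict: "time_s": time; "q": joint angles; "qvel": joint speeds; "joint_efforts": joint torques, N m; "position": TCP position; "tool_rot": TCP orientation; "ft_force": force on the tool from outside, world axes, zero at the start; "wrist_torque": the same for the moment, N m; "grip_width": finger opening in m; "gripper_force": force on a finger pad.
Only numpy, scipy, OpenCV 4.12 (cv2) and the standard library are available. Lean on these libraries where they do the work, as an engineer would, in place of code of your own. Each camera call takes 0.05 s, during which the arm holds its last target. There are 200 camera calls.

## Task

The enamel kiln has finished firing and its lid is hot. Take the lid lifter up and off its forked holder, hook it under the loop on the lid, lift the lid off level and lower it gently so that it lies flat and wholly on the terracotta tile, then unhook the lifter and hang it back upright in the fork. Never touch the lid with the gripper or arm, do not let it tip or drop, and leave everything else on the desk where it is.

Things in the scene. Friction and masses are not known exactly. Their poses are not given: they have to be found in the camera images.
- lifter: Lid lifter, 165 mm long, 0.28 kg, loose, hung upright. Origin: middle of the underside of its square steel guard plate (46 x 46 x 6 mm), z up along the tool. Below the plate a dark steel rod, 8 mm thick, runs down the axis to z = -70 mm and turns into a hook, open upwards, that points along +x: floor x = 10 to 26 mm, underside at z = -84 mm, tip at x = 42 mm reaching up to z = -60 mm.
- lifter_grip (a point): Place to hold the lifter: on its axis, 50 mm above its origin, in the square wooden grip, 24 x 24 mm, faces square to the lifter's x and y, which stands on the guard plate from 6 to 81 mm above the origin. Axes as the lifter's.
- hook_seat (a point): Point on the hook's floor where the loop's bar rests: x = 18, y = 0, z = -76 mm in the lifter's frame, 16 mm below the top of the hook's tip. Axes as the lifter's.
- holder: Fixed steel stand for the lifter. Origin on the desk under the hanging place, x from the fork's open end (towards the robot at yaw 0) to its post, z up. Two level prongs along x, 8 x 8 mm, centred at y = -14 and 14 mm (20 mm gap), from x = -39 mm to the post, top at z = 130 mm; their ends (x = -39 to -34) turn up to z = 138 mm. Post at x = 98 to 118 mm, up to z = 130 mm, on a foot 90 x 90 x 12 mm.
- fork (a point): Hanging place: between the prongs, level with their top, 130 mm above the holder's origin; axes as the holder's. The lifter hangs with its origin about here, rod between the prongs, guard plate resting on them, hook towards the post; raised more than 8 mm it can be drawn out along -x.
- lid: Hot round blue lid, 140 mm across, 14 mm thick, about 0.4 kg, loose, lying flat on the kiln. Origin: centre of its underside, z up. A steel loop handle (bar 8 mm thick) stands on it in its y-z plane: legs at y = -42 and 42 mm, gently arched top. The opening under it is 76 mm wide, from z = 14 to 62 mm in the middle.
- loop_top (a point): Underside of the loop's bar in the middle of its arch, where the hook should bear: x = 0, y = 0, z = 62 mm in the lid's frame; axes as the lid's. The hook goes through along the lid's +x or -x; lifted off the middle (y = 0), the lid hangs tilted.
- kiln: Fixed round white kiln, 160 mm across, 60 mm high, open on top (opening 124 mm across), with a small black control box reaching 108 mm out along -x, 36 mm high. Origin: centre of its underside on the desk. The lid lies on its rim.
- tile: Fixed square terracotta tile, 200 x 200 x 12 mm, edges along its x and y. Origin: centre of its underside on the desk.
- mug_red: Bystander: red mug, 74 mm across, 90 mm high; origin under its centre. Leave it.
- mug_yellow: Bystander: yellow mug, 74 mm across, 90 mm high; origin under its centre. Leave it.
- cup: Bystander: white cup, 64 mm across, 60 mm high; origin under its centre. Leave it.
- souvenir_plate: Bystander: blue plate, 170 mm across, 20 mm high; origin under its centre. Leave it.
- figurine: Bystander: terracotta figurine, 64 mm across, 115 mm high; origin under its centre. Leave it.
- calculator: Bystander: desk calculator, 150 x 105 x 18 mm; origin under its centre. Leave it.
- catalogue: Bystander: blue catalogue, 210 x 150 x 13 mm; origin under its centre. Leave it.
There are look-alikes about, which are no part of the job. What is shaped like the lifter but purple or yellow is not meant.

How it is judged:
By the outcome, as a careful person would: the job done as asked, in the order asked, and still so for the second after the job is handed in, with the robot touching nothing.
It also fails if it takes over 64 s, if anything falls off the work surface, if the arm or the gripper's body presses on something with over 40 N, if the wrist force passes 120 N, or if a joint passes its speed limit or range.

## Working session

There is one attempt and no reset: what is moved stays moved. The work goes in short steps, Python scripts to look and compute and a tool call to move; the robot and the scene stay as the last step left them, time stands still between calls to the robot, and variables do not carry over. Pictures are saved under pics/ and viewed, at most 11 in all, crops included, and the job is handed in when it is done.

Besides the shell and the picture viewer there is one more tool, called after "Request:" as a command line: name --argument value ..., lists and objects as JSON in quotes. drive_tool: Moves the arm, as the interface text tells. Its arguments: {"type":"object","properties":{"series":{"type":"array"},"newtons":{"type":"number"}},"required":["series"]}

```bash
mkdir -p pics; cat > h.py <<'E'
import numpy as np, cv2
from rig import env, viewer
def grab(n):
    d=viewer.get_image(n); np.savez('pics/'+n+'.npz',**d); return d
def load(n): return dict(np.load('pics/'+n+'.npz'))
def cloud(d):
    K=d['camera_matrix'];R=cv2.Rodrigues(np.array(d['rvec'],float))[0];t=np.array(d['tvec']).reshape(3)
    v,u=np.mgrid[:384,:512];z=d['depth'].astype(float)
    p=np.stack([(u-K[0,2])/K[0,0]*z,(v-K[1,2])/K[1,1]*z,z],-1)
    P=(p-t)@R; P[z==0]=np.nan; return P
def save(n,img,s=1):
    cv2.imwrite('pics/'+n,cv2.resize(img[...,::-1],None,fx=s,fy=s,interpolation=cv2.INTER_CUBIC))
E
python3 - <<'E'
from h import *
a=grab('scene');b=grab('top')
save('scene.png',a['img'],1.5);save('top.png',b['img'],1.5)
for d in(a,b):
    R=cv2.Rodrigues(np.array(d['rvec'],float))[0];print(-R.T@np.array(d['tvec']).reshape(3),d['camera_matrix'][0,0],R[2])
print(env.observe()['tool_rot'])
E
```

```text
[ 0.92324308 -0.43629276  1.02825132] 354.13998497884336 [-0.4150271   0.43078891 -0.80135724]
[0.18908693 0.05776428 1.57370047] 353.9320222912836 [ 0.19065904 -0.0163271  -0.98152053]
[[ 9.66187159e-01  2.57841747e-01 -8.43763913e-05]
 [ 2.57841643e-01 -9.66186354e-01  1.27118642e-03]
 [ 2.46241610e-04 -1.24995975e-03 -9.99999188e-01]]
```

View pics/scene.png

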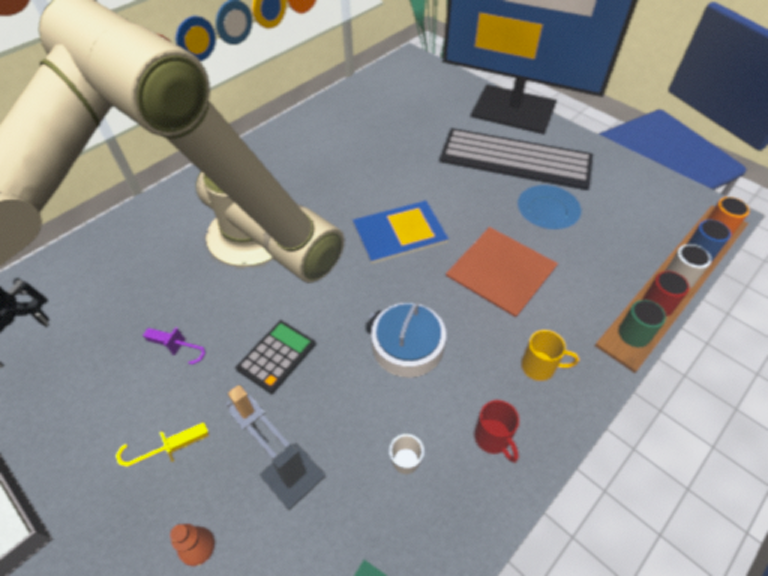

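View pics/top.png

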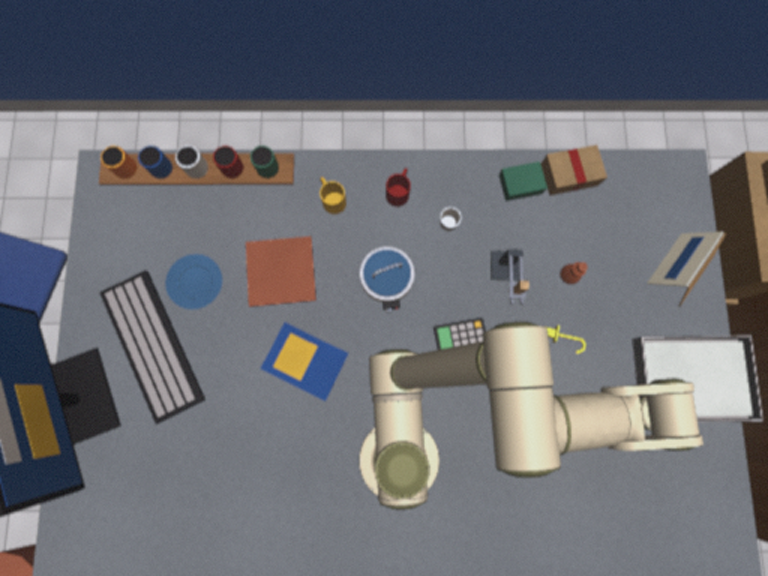

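The scene view shows three lifter shapes: wooden grip in the steel fork at (240,402), purple at (176,343) and yellow at (165,440). The wooden one in the fork fits the description; it is at (522,287) in the top view. Kiln with blue lid is at top (387,273) and the tile at (281,271). The blue plate at (194,281) is a look-alike for the lid.

```bash
python3 - <<'E'
from h import *
a=load('scene');b=load('top')
save('crop.png',np.hstack([a['img'][245:345,140:225],b['img'][155:255,240:400]]),3)
for n,d in(('scene',a),('top',b)):
    P=cloud(d);h=cv2.cvtColor(d['img'],cv2.COLOR_RGB2HSV);H,S,V=[h[...,i].astype(int) for i in range(3)]
    x,y,z=P[...,0],P[...,1],P[...,2]
    def box(nm,m):
        p=P[m];
        if len(p)<5: print(n,nm,len(p));return
        print(n,nm,len(p),'min',p.min(0).round(3),'max',p.max(0).round(3),'mean',p.mean(0).round(3)); return p
    with np.errstate(all='ignore'):
        print('desk',np.nanmedian(z[(S<90)&(abs(z)<.02)]))
        print('xy@', P[182,187].round(3),P[182,258].round(3))
        p=box('tile',(H<10)&(S>120)&(z>0.003)&(z<.03)&(x>.25)&(x<.7)&(y>.1)&(y<.5))
        if p is not None: print(cv2.minAreaRect(p[:,:2].astype(np.float32)))
        c=P[182,258,:2] if n=='top' else c0
        c0=c
        r=np.hypot(x-c[0],y-c[1])
        p=box('lid',(z>.06)&(z<.085)&(r<.11)&(H>95)&(H<125)&(S>100))
        if p is not None: print(cv2.minEnclosingCircle(p[:,:2].astype(np.float32)))
        p=box('loop',(z>.1)&(z<.16)&(r<.09))
        if p is not None: print('ang',cv2.fitLine(p[:,:2].astype(np.float32),cv2.DIST_L2,0,.01,.01).ravel())
        p=box('kilnwhite',(z>.03)&(z<.075)&(r<.1)&(S<60)&(V>120))
        if p is not None: print(cv2.minEnclosingCircle(p[:,:2].astype(np.float32)))
        q=P[190,346]if n=='top' else q0
        q0=q
        near=(abs(x-q[0])<.2)&(abs(y-q[1])<.09)
        p=box('prong',near&(z>.12)&(z<.137)&(S<90))
        if p is not None: print(cv2.minAreaRect(p[:,:2].astype(np.float32)))
        p=box('grip',near&(z>.15)&(z<.23))
        p=box('griptop',near&(z>.203)&(z<.23))
        p=box('foot',near&(z>.005)&(z<.02))
        if p is not None: print(cv2.minAreaRect(p[:,:2].astype(np.float32)))
        for nm,(u,v) in dict(fig=(383,180),cup=(300,145),mr=(265,124),my=(222,128),calc=(307,223),cat=(203,240)).items():
            if n=='top':print(nm,P[v,u].round(3))
E
```

```text
desk 1.6511241924316705e-05
xy@ [ 0.161 -0.031 -0.003] [0.357 0.147 0.003]
scene tile 2215 min [0.449 0.24  0.004] max [0.66  0.453 0.018] mean [0.558 0.343 0.011]
((0.554356038570404, 0.3468560576438904), (0.1956752985715866, 0.20106175541877747), 4.9857048988342285)Traceback (most recent call last):
  File "<stdin>", line 16, in <module>
NameError: name 'c0' is not defined
```

View pics/crop.png

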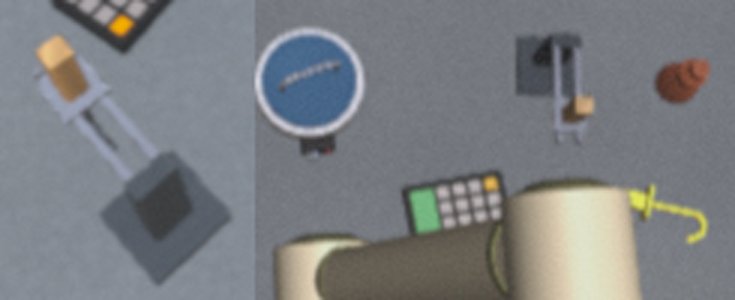

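The crop confirms the wooden-gripped steel lifter sitting in the grey fork (crop left (60,75), right (580,105)). The control box is below the kiln at (318,145).

```bash
python3 - <<'E'
from h import *
a=load('scene');b=load('top')
for n,d in(('top',b),('scene',a)):
    P=cloud(d);h=cv2.cvtColor(d['img'],cv2.COLOR_RGB2HSV);H,S,V=[h[...,i].astype(int) for i in range(3)]
    x,y,z=P[...,0],P[...,1],P[...,2]
    def box(nm,m,f=0):
        p=P[m]
        if len(p)<5: print(n,nm,len(p));return
        print(n,nm,len(p),'min',p.min(0).round(3),'max',p.max(0).round(3),'mean',p.mean(0).round(3))
        q=p[:,:2].astype(np.float32)
        if f==1: print('   rect',cv2.minAreaRect(q))
        if f==2: print('   circ',cv2.minEnclosingCircle(q))
        if f==3: print('   line',cv2.fitLine(q,cv2.DIST_L2,0,.01,.01).ravel())
    with np.errstate(all='ignore'):
        box('tile',(H<10)&(S>120)&(z>0.003)&(z<.03)&(x>.25)&(x<.7)&(y>.1)&(y<.5),1)
        if n=='top':c=P[182,258,:2];q=P[190,346];print(c,q)
        r=np.hypot(x-c[0],y-c[1])
        box('lid',(z>.06)&(z<.085)&(r<.11)&(H>95)&(H<125)&(S>100),2)
        box('loop',(z>.1)&(z<.16)&(r<.09),3)
        box('kilnwhite',(z>.03)&(z<.075)&(r<.1)&(S<60)&(V>120),2)
        near=(abs(x-q[0])<.2)&(abs(y-q[1])<.09)
        box('prong',near&(z>.12)&(z<.137)&(S<90),1)
        box('grip',near&(z>.15)&(z<.235),1)
        box('griptop',near&(z>.2)&(z<.235),1)
        box('foot',near&(z>.005)&(z<.02),1)
        if n=='top':
          for nm,(u,v) in dict(fig=(383,180),cup=(300,145),mr=(265,124),my=(222,128),calc=(307,223),cat=(203,240)).items(): print(nm,P[v,u].round(3))
E
```

```text
top tile 1742 min [0.446 0.249 0.003] max [0.649 0.453 0.023] mean [0.548 0.352 0.011]
   rect ((0.5493401885032654, 0.35195979475975037), (0.1937437802553177, 0.19339735805988312), 4.952350616455078)
[0.52437099 0.0301795 ] [ 0.46085794 -0.31484413  0.20800801]
top lid 597 min [ 0.464 -0.032  0.062] max [0.589 0.095 0.082] mean [0.525 0.032 0.073]
   circ ((0.5285540819168091, 0.031020130962133408), 0.06533772498369217)
top loop 41 min [ 0.51  -0.008  0.102] max [0.542 0.073 0.134] mean [0.527 0.034 0.121]
   line [ 0.3632875  -0.9316771   0.5265889   0.03382905]
top kilnwhite 280 min [ 0.449 -0.045  0.032] max [0.606 0.109 0.075] mean [0.516 0.032 0.06 ]
   circ ((0.5279629826545715, 0.03145851939916611), 0.07978111505508423)
top prong 195 min [ 0.425 -0.351  0.12 ] max [ 0.58  -0.304  0.137] mean [ 0.511 -0.325  0.13 ]
   rect ((0.5015864372253418, -0.32745665311813354), (0.044013794511556625, 0.154772087931633), 88.03577423095703)
top grip 72 min [ 0.448 -0.34   0.151] max [ 0.473 -0.315  0.217] mean [ 0.458 -0.324  0.195]
   rect ((0.460852712392807, -0.32708778977394104), (0.02
[... 1468 characters left out ...]
.046594563871622086, 0.1592603325843811), 87.60144805908203)
scene grip 203 min [ 0.453 -0.343  0.15 ] max [ 0.478 -0.318  0.214] mean [ 0.471 -0.331  0.192]
   rect ((0.46556025743484497, -0.33016321063041687), (0.0241463053971529, 0.024340219795703888), 86.6111831665039)
scene griptop 99 min [ 0.453 -0.342  0.201] max [ 0.477 -0.318  0.214] mean [ 0.467 -0.331  0.21 ]
   rect ((0.4650554060935974, -0.33013617992401123), (0.024045156314969063, 0.0233259666711092), 87.14132690429688)
scene foot 1005 min [ 0.266 -0.403  0.005] max [ 0.656 -0.225  0.02 ] mean [ 0.505 -0.311  0.013]
   rect ((0.4613124132156372, -0.31599247455596924), (0.17848698794841766, 0.3895651400089264), 89.4859619140625)
```

```bash
cat >> h.py <<'E'
def go(*targets):
    """world TCP targets (x,y,z,yaw of tool x) -> shift in tool axes, turn"""
    s=env.observe();R=np.array(s['tool_rot']);p=np.array(s['position'])
    yaw=np.degrees(np.arctan2(R[1,0],R[0,0]))
    print('t',round(s['time_s'],2),'at',p.round(4),'yaw',yaw.round(2),'F',np.round(s['ft_force'],1),'w',round(s['grip_width'],4))
    for t in targets: print(t,'->',(R.T@(np.array(t[:3])-p)).round(4),'turn',round(yaw-t[3],2))
E
python3 -c "
from h import *
go((.463,-.3285,.30,-2.3))"
```

```text
t 0.1 at [ 0.1418 -0.5311  0.2308] yaw 14.94 F [-0.4  0.5  0. ] w 0.0852
(0.463, -0.3285, 0.3, -2.3) -> [ 0.3626 -0.1131 -0.069 ] turn 17.24
```

Request:
drive_tool --series '[[[0,0,-0.04],0,0.085],[[0.03,-0.01,-0.069],0,0.085],[[0.08,-0.025,-0.069],4,0.085],[[0.13,-0.04,-0.069],8,0.085],[[0.18,-0.055,-0.069],12,0.085],[[0.23,-0.07,-0.069],16,0.085],[[0.28,-0.085,-0.069],17.2,0.085],[[0.32,-0.1,-0.069],17.2,0.085],[[0.35,-0.11,-0.069],17.2,0.085],[[0.3626,-0.1131,-0.069],17.2,0.085],[[0.3626,-0.1131,-0.069],17.2,0.085],[[0.3626,-0.1131,-0.069],17.2,0.085]]'

```text
time_s: 1.3
position: [0.4622, -0.3293, 0.3001]
tool_rot: [[0.999, -0.04, -0.001], [-0.04, -0.999, 0.0], [-0.001, -0.0, -1.0]]
ft_force: [0.0, -1.1, -0.1]
grip_width: 0.0849
gripper_force: 0.0
```

```bash
python3 - <<'E'
from h import *
go((.463,-.3285,.161,-2.3))
w=grab('wrist');save('w1.png',w['img'],1.4)
R=cv2.Rodrigues(np.array(w['rvec'],float))[0];print(-R.T@np.array(w['tvec']).reshape(3),R,w['camera_matrix'])
E
```

```text
t 1.3 at [ 0.4622 -0.3293  0.3001] yaw -2.3 F [ 0.  -1.1 -0.1] w 0.0849
(0.463, -0.3285, 0.161, -2.3) -> [ 0.0009 -0.0009  0.1391] turn 0.0
[ 0.53105386 -0.33186816  0.442019  ] [[-4.10452002e-02 -9.99157250e-01  2.85673298e-04]
 [-9.58990022e-01  3.94753874e-02  2.80677451e-01]
 [-2.80452187e-01  1.12465043e-02 -9.59802108e-01]] [[297.31863964   0.         252.61343896]
 [  0.         297.31863964 192.51788714]
 [  0.           0.           1.        ]]
```

View pics/w1.png

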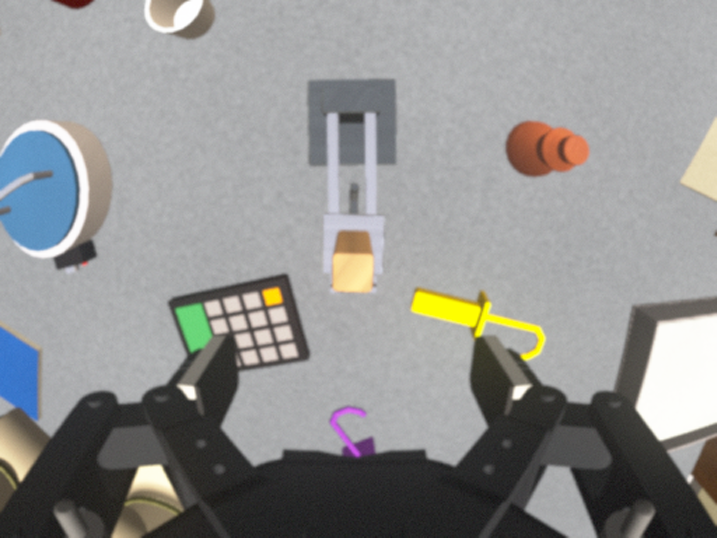

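The wrist view shows the grip top at (352,271), prongs vertical and symmetric about u≈352, and the hook at (354,195) pointing to the post. The lid loop is at (25,190).

```bash
cat >> h.py <<'E'
def fray(d,u,v,z):
    """fisheye pixel (native) to world point at height z"""
    K=d['camera_matrix'];R=cv2.Rodrigues(np.array(d['rvec'],float))[0];t=np.array(d['tvec']).reshape(3)
    q=np.array([u-K[0,2],v-K[1,2]])/K[0,0];th=np.hypot(*q)
    r=R.T@np.array([*(q/max(th,1e-9)*np.sin(th)),np.cos(th)]);c=-R.T@t
    return c+r*(z-c[2])/r[2]
E
python3 - <<'E'
from h import *
w=load('wrist');im=w['img'];h=cv2.cvtColor(im,cv2.COLOR_RGB2HSV)
m=((h[...,0]>10)&(h[...,0]<22)&(h[...,1]>70)&(h[...,2]>225)).astype(np.uint8);m[:150]=0;m[215:]=0;m[:,:225]=0;m[:,280:]=0
n,l,s,c=cv2.connectedComponentsWithStats(m);i=1+s[1:,4].argmax();print(s[i],c[i],fray(w,*c[i],.211).round(4))
for a in [(335,252),(371,252),(333,291),(374,291)]: print(fray(w,a[0]/1.4,a[1]/1.4,.211).round(4))
print('prongs');
for a in [(333,120),(371,120),(333,205),(371,205)]: print(fray(w,a[0]/1.4,a[1]/1.4,.13).round(4))
print('plate');
for a in [(324,215),(384,215)]: print(fray(w,a[0]/1.4,a[1]/1.4,.136).round(4))
E
```

```text
[238 181  29  28 423] [248.63120567 193.46335697] [ 0.4629 -0.3259  0.211 ]
[ 0.4744 -0.3189  0.211 ]
[ 0.4736 -0.3395  0.211 ]
[ 0.4509 -0.3165  0.211 ]
[ 0.4499 -0.3406  0.211 ]
prongs
[ 0.5551 -0.3177  0.13  ]
[ 0.5539 -0.3457  0.13  ]
[ 0.4911 -0.3147  0.13  ]
[ 0.4899 -0.3433  0.13  ]
plate
[ 0.4847 -0.308   0.136 ]
[ 0.4829 -0.3525  0.136 ]
```

Request:
drive_tool --series '[[[0,0,0.03],0,0.085],[[0,0,0.06],0,0.085],[[0,0,0.085],0,0.085],[[0,0,0.11],0,0.085],[[0,0,0.13],0,0.085],[[0,0,0.139],0,0.085],[[0,0,0.139],0,0.085],[[0,0,0.139],0,0.015],[[0,0,0.139],0,0.015],[[0,0,0.139],0,0.015],[[0,0,0.139],0,0.015],[[0,0,0.139],0,0.015],[[0,0,0.139],0,0.015],[[0,0,0.139],0,0.015]]' --newtons 70

```text
time_s: 2.75
position: [0.4632, -0.3287, 0.1619]
tool_rot: [[0.999, -0.039, 0.001], [-0.039, -0.999, -0.001], [0.001, 0.001, -1.0]]
ft_force: [-0.0, 1.4, 5.6]
grip_width: 0.0232
gripper_force: 69.0
```

Request:
drive_tool --series '[[[0,0,-0.005],0,0.015],[[0,0,-0.012],0,0.015],[[0,0,-0.025],0,0.015],[[0,0,-0.045],0,0.015],[[0,0,-0.07],0,0.015],[[0,0,-0.095],0,0.015],[[0,0,-0.12],0,0.015],[[0,0,-0.13],0,0.015],[[0,0,-0.13],0,0.015],[[0,0,-0.13],0,0.015]]'

```text
time_s: 3.75
position: [0.4627, -0.3284, 0.29]
tool_rot: [[0.999, -0.039, -0.001], [-0.039, -0.999, 0.002], [-0.002, -0.002, -1.0]]
ft_force: [-0.3, 0.3, -2.5]
grip_width: 0.0231
gripper_force: 68.6
```

```bash
python3 - <<'E'
from h import *
b=np.radians(21)
L=np.array([.531,.030])
def at(x,z): p=L+x*np.array([np.cos(b),np.sin(b)]); return (p[0],p[1],z+.032,21)
go(at(-.085,.26),at(-.075,.26))
w=grab('wrist');save('w2.png',w['img'],1.4)
E
```

```text
t 3.75 at [ 0.4627 -0.3284  0.29  ] yaw -2.26 F [-0.3  0.3 -2.5] w 0.0231
(np.float64(0.45164566374773785), np.float64(-0.00046127571135052767), 0.29200000000000004, 21) -> [-0.024  -0.3272 -0.0014] turn -23.26
(np.float64(0.4609814680127099), np.float64(0.00312240378410248), 0.29200000000000004, 21) -> [-0.0148 -0.3312 -0.0014] turn -23.26
```

View pics/w2.png

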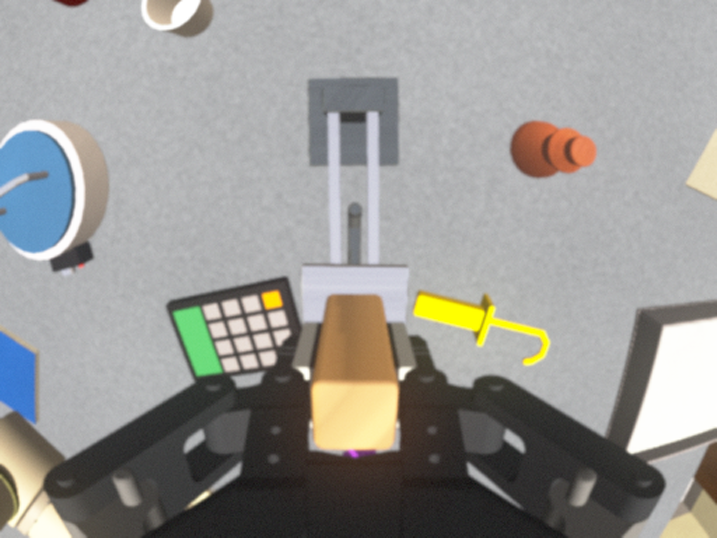

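The lifter is held square and upright, with the hook free above the prongs (hook tip at (355,212)). Next I move to a standoff before the loop.

Request:
drive_tool --series '[[[-0.002,-0.02,-0.002],-1,0.015],[[-0.004,-0.05,-0.002],-3,0.015],[[-0.007,-0.09,-0.002],-6,0.015],[[-0.01,-0.13,-0.002],-9,0.015],[[-0.013,-0.17,-0.002],-12,0.015],[[-0.016,-0.21,-0.002],-15,0.015],[[-0.019,-0.25,-0.002],-18,0.015],[[-0.021,-0.285,-0.002],-21,0.015],[[-0.023,-0.31,-0.002],-23.26,0.015],[[-0.024,-0.322,-0.002],-23.26,0.015],[[-0.024,-0.327,-0.002],-23.26,0.015],[[-0.024,-0.327,-0.002],-23.26,0.015],[[-0.024,-0.327,-0.002],-23.26,0.015]]'

```text
time_s: 5.1
position: [0.452, -0.0018, 0.293]
tool_rot: [[0.934, 0.357, -0.001], [0.357, -0.934, -0.0], [-0.001, -0.0, -1.0]]
ft_force: [0.9, -0.3, -2.9]
grip_width: 0.0234
gripper_force: 68.8
```

```bash
python3 - <<'E'
from h import *
go()
w=grab('wrist');save('w3.png',w['img'],1.4)
E
```

```text
t 5.1 at [ 0.452  -0.0018  0.293 ] yaw 20.92 F [ 0.9 -0.3 -2.9] w 0.0234
```

View pics/w3.png

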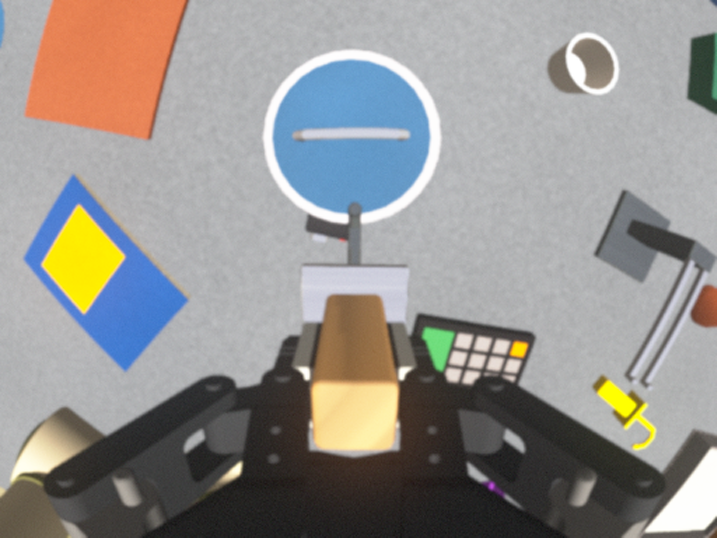

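The lid loop runs level from (298,136) to (406,134), centred u≈352; the hook tip is at (355,210), nearly on its middle line.

```bash
python3 - <<'E'
from h import *
w=load('wrist');h=cv2.cvtColor(w['img'],cv2.COLOR_RGB2HSV)
m=((h[...,0]>95)&(h[...,0]<125)&(h[...,1]>100)).astype(np.uint8)
n,l,s,c=cv2.connectedComponentsWithStats(m);i=l[80,250]
p=np.array([fray(w,u,v,.074) for v,u in zip(*np.where(l==i))])
hull=cv2.convexHull(p[:,:2].astype(np.float32));print('lid',cv2.minEnclosingCircle(hull),cv2.fitEllipse(hull))
for z in(.126,.13):
  a=[fray(w,u/1.4,v/1.4,z) for u,v in[(294.5,136),(352,133),(409.5,134)]]
  d=a[2]-a[0];print(np.round(a,4),np.hypot(*d[:2]),np.degrees(np.arctan2(d[1],d[0]))+90)
print('hooktip',fray(w,355/1.4,209/1.4,.293-.032-.06))
E
```

```text
lid ((0.5278881192207336, 0.03110399655997753), 0.06697343289852142) ((0.5280967354774475, 0.031098073348402977), (0.13316598534584045, 0.13340575993061066), 18.65880012512207)
[[ 0.5119  0.0687  0.126 ]
 [ 0.5284  0.0298  0.126 ]
 [ 0.5433 -0.0097  0.126 ]] 0.08448209957655133 21.832452319984455
[[ 0.512   0.0682  0.13  ]
 [ 0.5283  0.0297  0.13  ]
 [ 0.543  -0.0093  0.13  ]] 0.08338846142627014 21.832452319984455
hooktip [0.48593693 0.01151491 0.201     ]
```

```bash
python3 - <<'E'
from h import *
b=np.radians(21.5);L=np.array([.528,.030])
def at(x,z): p=L+x*np.array([np.cos(b),np.sin(b)]); return (*p.round(4),z+.032,21.5)
go(at(-.062,.21),at(-.062,.169),at(-.018,.169),at(-.018,.198))
E
```

```text
t 5.15 at [ 0.452  -0.0018  0.2931] yaw 20.92 F [ 0.1  0.2 -3.1] w 0.0234
(np.float64(0.4703), np.float64(0.0073), 0.242, 21.5) -> [ 0.0204 -0.002   0.0511] turn -0.58
(np.float64(0.4703), np.float64(0.0073), 0.201, 21.5) -> [ 0.0204 -0.002   0.0921] turn -0.58
(np.float64(0.5113), np.float64(0.0234), 0.201, 21.5) -> [ 0.0644 -0.0024  0.092 ] turn -0.58
(np.float64(0.5113), np.float64(0.0234), 0.23, 21.5) -> [ 0.0644 -0.0024  0.063 ] turn -0.58
```

Request:
drive_tool --series '[[[0.01,-0.001,0.02],-0.3,0.015],[[0.0204,-0.002,0.045],-0.58,0.015],[[0.0204,-0.002,0.065],-0.58,0.015],[[0.0204,-0.002,0.08],-0.58,0.015],[[0.0204,-0.002,0.09],-0.58,0.015],[[0.0204,-0.002,0.092],-0.58,0.015],[[0.0204,-0.002,0.092],-0.58,0.015],[[0.026,-0.002,0.092],-0.58,0.015],[[0.034,-0.0022,0.092],-0.58,0.015],[[0.042,-0.0022,0.092],-0.58,0.015],[[0.05,-0.0024,0.092],-0.58,0.015],[[0.058,-0.0024,0.092],-0.58,0.015],[[0.0644,-0.0024,0.092],-0.58,0.015],[[0.0644,-0.0024,0.092],-0.58,0.015],[[0.0644,-0.0024,0.092],-0.58,0.015]]'

```text
time_s: 6.65
position: [0.5111, 0.0245, 0.2012]
tool_rot: [[0.93, 0.368, -0.0], [0.368, -0.93, 0.0], [-0.0, -0.0, -1.0]]
ft_force: [-0.2, -0.1, -2.9]
grip_width: 0.0229
gripper_force: 68.8
```

```bash
python3 - <<'E'
from h import *
go()
w=grab('wrist');b=grab('scene')
c=b['img'][185:265,225:320]
save('w4.png',np.hstack([cv2.resize(w['img'],None,fx=.8,fy=.8)[:300],cv2.resize(c,(356,300),interpolation=cv2.INTER_CUBIC)]),1)
E
```

```text
t 6.65 at [0.5111 0.0245 0.2012] yaw 21.6 F [-0.2 -0.1 -2.9] w 0.0229
```

View pics/w4.png

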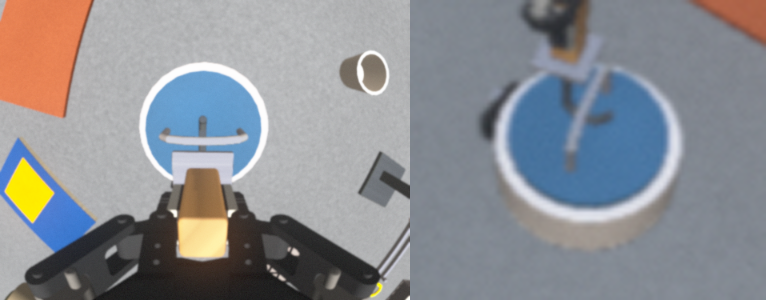

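The hook is through under the bar (wrist (203,125)), midway between the legs at 165 and 243. Next I raise slowly until it takes the load.

Request:
drive_tool --series '[[[0,0,-0.008],0,0.015],[[0,0,-0.016],0,0.015],[[0,0,-0.022],0,0.015],[[0,0,-0.025],0,0.015],[[0,0,-0.027],0,0.015],[[0,0,-0.029],0,0.015],[[0,0,-0.031],0,0.015],[[0,0,-0.033],0,0.015],[[0,0,-0.035],0,0.015],[[0,0,-0.037],0,0.015],[[0,0,-0.037],0,0.015],[[0,0,-0.037],0,0.015]]' --newtons 90

```text
time_s: 7.95
position: [0.5111, 0.0244, 0.2383]
tool_rot: [[0.93, 0.368, -0.0], [0.368, -0.93, 0.0], [-0.0, -0.0, -1.0]]
ft_force: [-0.9, 0.1, -6.7]
grip_width: 0.0232
gripper_force: 88.7
```

```bash
python3 - <<'E'
from h import *
go()
w=grab('wrist');b=grab('scene')
P=cloud(b);h=cv2.cvtColor(b['img'],cv2.COLOR_RGB2HSV)
with np.errstate(all='ignore'):
  m=(h[...,0]>95)&(h[...,0]<125)&(h[...,1]>100)&(np.hypot(P[...,0]-.53,P[...,1]-.03)<.062)&(P[...,2]>.05)&(P[...,2]<.1)
p=P[m];A=np.c_[p[:,:2]-[.53,.03],np.ones(len(p))];k=np.linalg.lstsq(A,p[:,2],rcond=None)[0];print('tilt deg x,y, height',np.degrees(k[:2]),k[2],len(p))
E
```

```text
t 7.95 at [0.5111 0.0244 0.2383] yaw 21.58 F [-0.9  0.1 -6.7] w 0.0232
tilt deg x,y, height [-0.26724595  1.25098155] 0.08170522063356984 849
```

Request:
drive_tool --series '[[[0,0,-0.003],0,0.015],[[0,0,-0.008],0,0.015],[[0,0,-0.014],0,0.015],[[0,0,-0.02],0,0.015],[[0,0,-0.026],0,0.015],[[0,0,-0.032],0,0.015],[[0,0,-0.036],0,0.015],[[0,0,-0.039],0,0.015],[[0,0,-0.04],0,0.015],[[0,0,-0.04],0,0.015]]'

```text
time_s: 9.05
position: [0.5111, 0.0244, 0.2783]
tool_rot: [[0.93, 0.368, -0.0], [0.368, -0.93, 0.0], [-0.0, -0.0, -1.0]]
ft_force: [-0.0, 0.3, -5.4]
grip_width: 0.0231
gripper_force: 88.6
```

```bash
python3 - <<'E'
from h import *
go((.5311,.3444,.278,21.58))
E
```

```text
t 9.05 at [0.5111 0.0244 0.2783] yaw 21.58 F [-0.   0.3 -5.4] w 0.0231
(0.5311, 0.3444, 0.278, 21.58) -> [ 0.1363 -0.2902  0.0003] turn 0.0
```

Request:
drive_tool --series '[[[0.0004,-0.0009,0],0,0.015],[[0.0013,-0.0027,0],0,0.015],[[0.0026,-0.0054,0],0,0.015],[[0.0043,-0.0091,0],0,0.015],[[0.0064,-0.0136,0],0,0.015],[[0.0089,-0.019,0],0,0.015],[[0.0119,-0.0254,0],0,0.015],[[0.0153,-0.0326,0],0,0.015],[[0.0192,-0.0408,0],0,0.015],[[0.023,-0.049,0],0,0.015],[[0.0268,-0.0571,0],0,0.015],[[0.0307,-0.0653,0],0,0.015],[[0.0345,-0.0735,0],0,0.015],[[0.0383,-0.0816,0],0,0.015],[[0.0422,-0.0898,0],0,0.015],[[0.046,-0.0979,0],0,0.015],[[0.0498,-0.1061,0],0,0.015],[[0.0537,-0.1143,0],0,0.015],[[0.0575,-0.1224,0],0,0.015],[[0.0613,-0.1306,0],0,0.015]]'

```text
time_s: 11.05
position: [0.5202, 0.1692, 0.2783]
tool_rot: [[0.93, 0.368, 0.0], [0.368, -0.93, 0.0], [0.0, -0.0, -1.0]]
ft_force: [0.1, 0.4, -6.9]
grip_width: 0.0231
gripper_force: 88.6
```

Request:
drive_tool --series '[[[0.0038,-0.0082,0],0,0.015],[[0.0077,-0.0163,0],0,0.015],[[0.0115,-0.0245,0],0,0.015],[[0.0153,-0.0326,0],0,0.015],[[0.0192,-0.0408,0],0,0.015],[[0.023,-0.049,0],0,0.015],[[0.0268,-0.0571,0],0,0.015],[[0.0307,-0.0653,0],0,0.015],[[0.0345,-0.0735,0],0,0.015],[[0.0383,-0.0816,0],0,0.015],[[0.0422,-0.0898,0],0,0.015],[[0.046,-0.0979,0],0,0.015],[[0.0498,-0.1061,0],0,0.015],[[0.0537,-0.1143,0],0,0.015],[[0.0575,-0.1224,0],0,0.015],[[0.0613,-0.1306,0],0,0.015],[[0.0647,-0.1378,0],0,0.015],[[0.0673,-0.1433,0],0,0.015],[[0.069,-0.147,0],0,0.015],[[0.07,-0.149,0],0,0.015]]'

```text
time_s: 13.05
position: [0.5304, 0.333, 0.2783]
tool_rot: [[0.93, 0.368, -0.0], [0.368, -0.93, -0.0], [-0.0, 0.0, -1.0]]
ft_force: [-0.1, 1.0, -6.7]
grip_width: 0.0227
gripper_force: 88.6
```

Request:
drive_tool --series '[[[0.003,-0.006,0],0,0.015],[[0.005,-0.0105,0],0,0.015],[[0.005,-0.0105,0],0,0.015],[[0.005,-0.0105,0],0,0.015],[[0.005,-0.0105,0],0,0.015],[[0.005,-0.0105,0],0,0.015],[[0.005,-0.0105,0],0,0.015]]'

```text
time_s: 13.75
position: [0.5312, 0.3441, 0.2784]
tool_rot: [[0.93, 0.368, 0.0], [0.368, -0.93, -0.0], [-0.0, 0.0, -1.0]]
ft_force: [-0.7, 0.4, -6.6]
grip_width: 0.023
gripper_force: 88.5
```

```bash
python3 - <<'E'
from h import *
go()
w=grab('wrist');b=grab('scene');t=grab('top')
for n,b in(('s',b),('t',t)):
  P=cloud(b);h=cv2.cvtColor(b['img'],cv2.COLOR_RGB2HSV)
  with np.errstate(all='ignore'):
    m=(h[...,0]>95)&(h[...,0]<125)&(h[...,1]>100)&(np.hypot(P[...,0]-.55,P[...,1]-.35)<.085)&(P[...,2]>.09)&(P[...,2]<.15)
  p=P[m];print(n,len(p))
  if len(p)<50: continue
  A=np.c_[p[:,:2]-[.55,.35],np.ones(len(p))];k=np.linalg.lstsq(A,p[:,2],rcond=None)[0];print('tilt',np.degrees(k[:2]),k[2],cv2.minEnclosingCircle(p[:,:2].astype(np.float32)))
save('w5.png',np.hstack([cv2.resize(w['img'],None,fx=.8,fy=.8)[:300],cv2.resize(load('scene')['img'][130:220,270:376],(353,300),interpolation=cv2.INTER_CUBIC)]),1)
E
```

```text
t 13.75 at [0.5312 0.3441 0.2784] yaw 21.57 F [-0.7  0.4 -6.6] w 0.023
s 810
tilt [-0.88432395 -0.23443843] 0.12106445098403226 ((0.5545217990875244, 0.34630441665649414), 0.06894766539335251)
t 114
tilt [-1.32005088  2.9598169 ] 0.12150892066922847 ((0.5541762113571167, 0.31782639026641846), 0.05185496434569359)
```

View pics/w5.png

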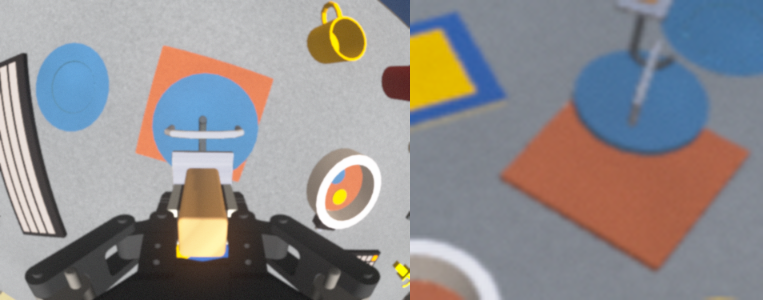

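The lid hangs level, over the tile; scene-camera centres agree within 1 mm. Lowering now.

Request:
drive_tool --series '[[[0,0,0.003],0,0.015],[[0,0,0.009],0,0.015],[[0,0,0.017],0,0.015],[[0,0,0.026],0,0.015],[[0,0,0.035],0,0.015],[[0,0,0.044],0,0.015],[[0,0,0.053],0,0.015],[[0,0,0.062],0,0.015],[[0,0,0.07],0,0.015],[[0,0,0.077],0,0.015],[[0,0,0.082],0,0.015],[[0,0,0.085],0,0.015],[[0,0,0.087],0,0.015],[[0,0,0.0885],0,0.015],[[0,0,0.09],0,0.015],[[0,0,0.0915],0,0.015],[[0,0,0.093],0,0.015],[[0,0,0.0945],0,0.015],[[0,0,0.096],0,0.015],[[0,0,0.0975],0,0.015]]'

```text
time_s: 15.9
position: [0.5315, 0.3444, 0.1812]
tool_rot: [[0.93, 0.368, 0.001], [0.368, -0.93, 0.0], [0.001, 0.0, -1.0]]
ft_force: [-0.2, -1.0, -1.6]
grip_width: 0.0229
gripper_force: 88.7
```

Request:
drive_tool --series '[[[0,0,0.0015],0,0.015],[[0,0,0.003],0,0.015],[[0,0,0.0045],0,0.015],[[0,0,0.006],0,0.015],[[0,0,0.0075],0,0.015],[[0,0,0.0075],0,0.015]]'

```text
time_s: 16.5
position: [0.5311, 0.3443, 0.1731]
tool_rot: [[0.93, 0.368, -0.0], [0.368, -0.93, -0.0], [-0.0, 0.0, -1.0]]
ft_force: [0.2, -0.2, -3.0]
grip_width: 0.0233
gripper_force: 88.7
```

```bash
python3 - <<'E'
from h import *
go()
b=grab('scene')
P=cloud(b);h=cv2.cvtColor(b['img'],cv2.COLOR_RGB2HSV)
with np.errstate(all='ignore'):
    m=(h[...,0]>95)&(h[...,0]<125)&(h[...,1]>100)&(np.hypot(P[...,0]-.55,P[...,1]-.35)<.085)&(P[...,2]>.015)&(P[...,2]<.05)
    l=(np.hypot(P[...,0]-.55,P[...,1]-.35)<.06)&(P[...,2]>.055)&(P[...,2]<.09)&(h[...,1]<80)
p=P[m];A=np.c_[p[:,:2]-[.55,.35],np.ones(len(p))];k=np.linalg.lstsq(A,p[:,2],rcond=None)[0];print('tilt',np.degrees(k[:2]),k[2],cv2.minEnclosingCircle(p[:,:2].astype(np.float32)))
E
```

```text
t 16.5 at [0.5311 0.3443 0.1731] yaw 21.58 F [ 0.2 -0.2 -3. ] w 0.0233
tilt [-0.4677978   0.51700083] 0.025007965117874356 ((0.5544623732566833, 0.34457871317863464), 0.06714428961277008)
```

Lid rests flat (top 25–26 mm) and the lifter is unloaded. Next I drop the hook clear, back out, and rise.

Request:
drive_tool --series '[[[0,0,0.005],0,0.015],[[0,0,0.01],0,0.015],[[0,0,0.015],0,0.015],[[0,0,0.018],0,0.015],[[0,0,0.018],0,0.015],[[0,0,0.018],0,0.015],[[-0.005,0,0.018],0,0.015],[[-0.012,0,0.018],0,0.015],[[-0.02,0,0.018],0,0.015],[[-0.028,0,0.018],0,0.015],[[-0.036,0,0.018],0,0.015],[[-0.044,0,0.018],0,0.015],[[-0.052,0,0.018],0,0.015],[[-0.056,0,0.018],0,0.015],[[-0.056,0,0.018],0,0.015],[[-0.056,0,0.018],0,0.015]]'

```text
time_s: 18.15
position: [0.4793, 0.3238, 0.1554]
tool_rot: [[0.93, 0.368, 0.0], [0.368, -0.93, 0.0], [0.0, -0.0, -1.0]]
ft_force: [-0.5, 0.5, -2.3]
grip_width: 0.0228
gripper_force: 88.8
```

```bash
python3 - <<'E'
from h import *
go()
w=grab('wrist')
save('w6.png',np.hstack([cv2.resize(w['img'],None,fx=.8,fy=.8)[:300],cv2.resize(grab('scene')['img'][130:220,270:376],(353,300),interpolation=cv2.INTER_CUBIC)]),1)
E
```

```text
t 18.15 at [0.4793 0.3238 0.1554] yaw 21.58 F [-0.5  0.5 -2.3] w 0.0228
```

View pics/w6.png

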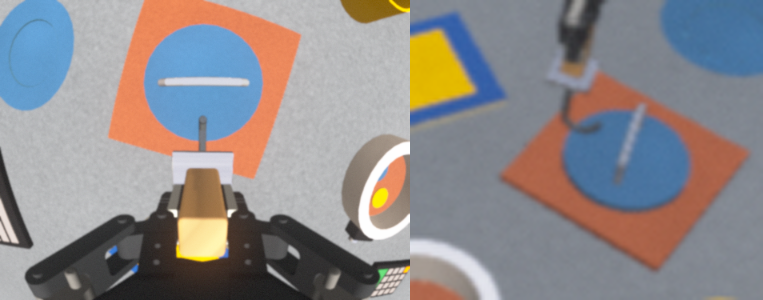

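Lid sits wholly on the tile, and the hook tip (203,120) is clear of the loop. Raising and returning to the fork.

Request:
drive_tool --series '[[[-0.002,0,-0.015],0,0.015],[[-0.004,0,-0.04],0,0.015],[[-0.005,0,-0.07],0,0.015],[[-0.005,0,-0.1],0,0.015],[[-0.005,0,-0.125],0,0.015],[[-0.005,0,-0.138],0,0.015],[[-0.005,0,-0.138],0,0.015],[[-0.005,0,-0.138],0,0.015]]'

```text
time_s: 19.05
position: [0.4744, 0.3218, 0.2925]
tool_rot: [[0.93, 0.368, -0.001], [0.368, -0.93, -0.0], [-0.001, -0.0, -1.0]]
ft_force: [0.4, -0.2, -3.3]
grip_width: 0.0233
gripper_force: 88.9
```

```bash
python3 -c "
from h import *
go((.463,-.3285,.293,-2.3))"
```

```text
t 19.05 at [0.4744 0.3218 0.2925] yaw 21.58 F [ 0.4 -0.2 -3.3] w 0.0233
(0.463, -0.3285, 0.293, -2.3) -> [-2.498e-01  6.005e-01 -3.000e-04] turn 23.88
```

Request:
drive_tool --series '[[[-0.006,0.015,0],0,0.015],[[-0.019,0.045,0],1,0.015],[[-0.035,0.085,0],3,0.015],[[-0.052,0.125,0],5,0.015],[[-0.069,0.165,0],7,0.015],[[-0.085,0.205,0],9,0.015],[[-0.102,0.245,0],11,0.015],[[-0.119,0.285,0],13,0.015],[[-0.135,0.325,0],15,0.015],[[-0.152,0.365,0],17,0.015],[[-0.168,0.405,0],19,0.015],[[-0.185,0.445,0],21,0.015],[[-0.202,0.485,0],22,0.015],[[-0.218,0.525,0],23,0.015],[[-0.233,0.56,0],23.88,0.015],[[-0.243,0.585,0],23.88,0.015],[[-0.2485,0.597,0],23.88,0.015],[[-0.2498,0.6005,0],23.88,0.015],[[-0.2498,0.6005,0],23.88,0.015],[[-0.2498,0.6005,0],23.88,0.015]]'

```text
time_s: 21.05
position: [0.4631, -0.3272, 0.2934]
tool_rot: [[0.999, -0.039, 0.0], [-0.039, -0.999, 0.0], [-0.0, -0.0, -1.0]]
ft_force: [-0.2, 1.7, -2.5]
grip_width: 0.0231
gripper_force: 89.1
```

```bash
python3 - <<'E'
from h import *
o=load('wrist')
go((.463,-.3285,.2,-2.3),(.463,-.3285,.162,-2.3))
w=grab('wrist')
save('w7.png',w['img'],1.4)
E
```

```text
t 21.05 at [ 0.4631 -0.3272  0.2934] yaw -2.23 F [-0.2  1.7 -2.5] w 0.0231
(0.463, -0.3285, 0.2, -2.3) -> [-0.0001  0.0013  0.0934] turn 0.07
(0.463, -0.3285, 0.162, -2.3) -> [-1.000e-04  1.300e-03  1.314e-01] turn 0.07
```

View pics/w7.png

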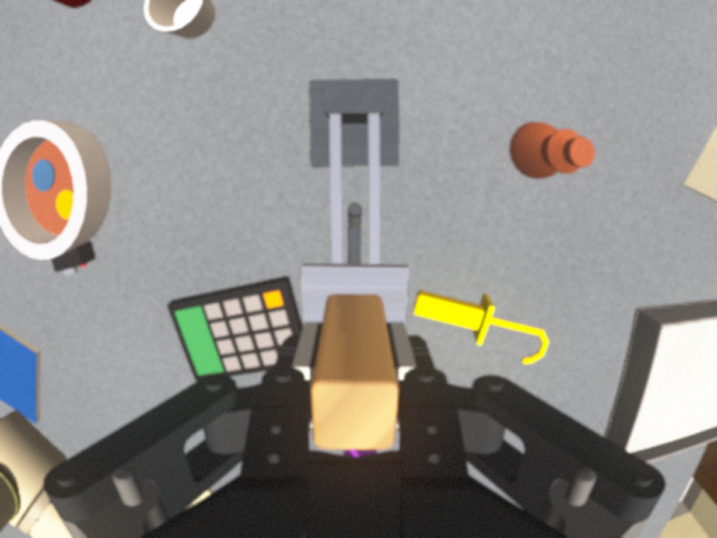

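The view matches the one just after lift-off: hook (355,212) between the prongs (335 and 374). Lowering.

Request:
drive_tool --series '[[[0,0.0005,0.01],0,0.015],[[0,0.0005,0.025],0,0.015],[[0,0.0005,0.04],0,0.015],[[0,0.0005,0.055],0,0.015],[[0,0.0005,0.07],0,0.015],[[0,0.0005,0.085],0,0.015],[[0,0.0005,0.1],0,0.015],[[0,0.0005,0.112],0,0.015],[[0,0.0005,0.12],0,0.015],[[0,0.0005,0.125],0,0.015],[[0,0.0005,0.128],0,0.015],[[0,0.0005,0.1295],0,0.015],[[0,0.0005,0.131],0,0.015],[[0,0.0005,0.131],0,0.015],[[0,0.0005,0.131],0,0.015]]'

```text
time_s: 22.6
position: [0.4631, -0.329, 0.1626]
tool_rot: [[0.999, -0.04, 0.0], [-0.04, -0.999, -0.0], [0.0, 0.0, -1.0]]
ft_force: [-1.0, 0.1, -3.0]
grip_width: 0.0229
gripper_force: 89.1
```

Request:
drive_tool --series '[[[0,0,0.0005],0,0.015],[[0,0,0.001],0,0.015],[[0,0,0.0015],0,0.015],[[0,0,0.0015],0,0.015]]'

```text
time_s: 23.0
position: [0.4631, -0.329, 0.162]
tool_rot: [[0.999, -0.04, 0.001], [-0.04, -0.999, -0.001], [0.001, 0.001, -1.0]]
ft_force: [-1.9, 2.3, 6.6]
grip_width: 0.023
gripper_force: 90.3
```

Contact: the plate presses on the prongs. Now I release and look before leaving.

Request:
drive_tool --series '[[[0,0,-0.0005],0,0.03],[[0,0,-0.0005],0,0.05],[[0,0,-0.0005],0,0.085],[[0,0,-0.0005],0,0.085],[[0,0,-0.0005],0,0.085],[[0,0,-0.0005],0,0.085],[[0,0,-0.0005],0,0.085],[[0,0,-0.0005],0,0.085],[[0,0,-0.02],0,0.085],[[0,0,-0.05],0,0.085],[[0,0,-0.09],0,0.085],[[0,0,-0.125],0,0.085],[[0,0,-0.138],0,0.085],[[0,0,-0.138],0,0.085],[[0,0,-0.138],0,0.085]]' --newtons 20

```text
time_s: 24.5
position: [0.4628, -0.3287, 0.2979]
tool_rot: [[0.999, -0.04, -0.001], [-0.04, -0.999, 0.001], [-0.001, -0.001, -1.0]]
ft_force: [0.2, 0.1, -1.0]
grip_width: 0.0847
gripper_force: 0.0
```

```bash
python3 - <<'E'
from h import *
go()
w=grab('wrist');s=grab('scene')['img']
save('w8.png',np.hstack([cv2.resize(w['img'],None,fx=.8,fy=.8)[:300],cv2.resize(s[120:345,130:395],(353,300),interpolation=cv2.INTER_CUBIC)]),1)
E
```

```text
t 24.5 at [ 0.4628 -0.3287  0.2979] yaw -2.3 F [ 0.2  0.1 -1. ] w 0.0847
```

View pics/w8.png

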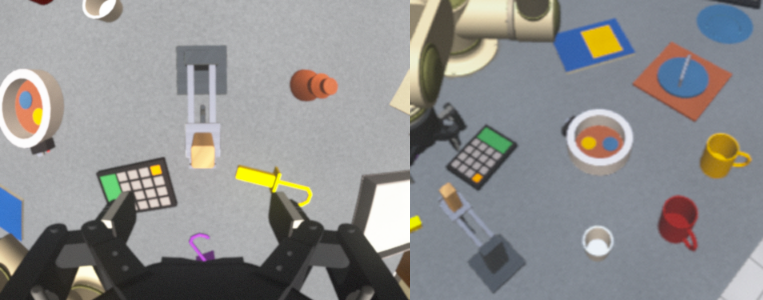

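The lifter hangs upright in the fork (wrist (203,150)), the lid lies flat inside the tile (scene (683,75)), and the gripper is clear.

```bash
python3 -c "
from rig import env
print(env.close_job())"
```

```text
the job is handed in; nothing more can be done
None
```

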